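# Hold the spice grinder's lid at its half-turn pulse mark

### The job

Pulse the spice grinder: pick up its loose lid, line the two lugs up with the two slots in the grinder's collar, press it straight down against the spring, and only then twist it clockwise (seen from above) to the bar mark halfway to the lock, never on into the lock click. The twist springs back, so finish while still gripping the lid and holding it there at the halfway mark; do not let go. Leave the spice jar, the red-lidded jar and the small bowl where they are.

Things in the scene. Friction and masses are not known exactly. Their poses are not given: they have to be found in the camera images.
- grinder: Spice grinder without lid, fixed to the worktop: round steel housing 122 mm across at the foot, black collar 108 mm across with top at 100 mm. Origin: centre of its underside; z up; half-turn symmetric. Its yaw varies. The open mouth (57 mm across) has a 6 mm thick inner flange with two entry slots, on the +x and -x side, each 19 mm wide (along y), reaching out to 39 mm from the axis.
- grinder_mouth (a point): Centre of the collar's top face, 100 mm above the grinder's origin, on its axis.
- slot_mark (a point): Entry mark on the collar's top rim at the +x slot, 48 mm from the axis: two short raised grey ticks; the same again at the -x slot. The lid's fin points here when its lugs enter.
- half_mark (a point): Halfway (pulse) mark on the rim: one raised grey bar, 0.70 rad (40 deg) clockwise from the entry mark seen from above; the same again half a turn round.
- lock_mark (a point): Lock mark on the rim: a small round raised grey stud, 1.40 rad (80 deg) clockwise from the entry mark; the same again half a turn round.
- press (a joint): Sprung seat in the collar (m): 0 up, grows when pressed down, stop 0.008; spring 2 N at 0, 5 N at 0.006. At 0 its top is 11 mm below the collar's top: a lid dropped in rests there, lugs still in the slots, and cannot turn. From 0.003 the lugs are under the flange and can turn; at 0.006 the lid's disc meets the collar. Turned and not pressed, the lid rises until its lugs bear on the flange (0.003).
- twist (a joint): Turning part of the seat (rad), driven by the lid's lugs between dogs (about 0.1 rad of play): 0 at the entry slots, grows as the lid turns clockwise seen from above (its yaw decreases), 0.70 at the halfway mark, lock click from 1.05, end stop 1.40. A return spring resists with 0.06 N m at 0 and 0.14 N m at 0.70.
- seat (a point): Centre of the seat's top face, on the grinder's axis; turns with joint twist.
- grinder_lid: Loose lid, grey with black plug, 120 g, standing on its plug. Origin: centre of the plug's underside; z up; half-turn symmetric. Plug 52 mm across, 17 mm tall, with two lugs at its bottom on the +x and -x side (72 mm tip to tip, 14 mm wide, 8 mm tall); cover disc 84 mm across from 17 to 22 mm. Seated in the grinder its origin is 83 (pressed) to 86 mm above the grinder's.
- lid_grip (a point): Point on the lid's upright grip fin, 44 mm above the lid's origin: grip here from above, closing along the lid's y. The fin runs along the lid's x, 60 mm long, 14 mm thick, from 22 to 52 mm high; it points at the two lugs, which the disc hides from above.
- spice_jar: Bystander: spice jar with a dark cap, 41 mm across, 105 mm tall; origin: centre of its underside.
- red_lid_jar: Bystander: jar with a red lid, 57 mm across, 85 mm tall; origin: centre of its underside.
- small_bowl: Bystander: small white bowl, 85 mm across, 40 mm tall; origin: centre of its underside.
Mind the look-alikes: they are no part of the job. What is shaped like the grinder_lid but green or turquoise is not meant.

How it is judged:
By the outcome, as a careful person would: the job done as asked, in the order asked, and still so for the second after the job is handed in, while the arm keeps its last pose, push and grip.
It also fails if it takes over 43 s, if anything falls off the work surface, if the arm or the gripper's body presses on something with over 40 N, if the wrist force passes 120 N, or if a joint passes its speed limit or range.

### The arm

A 6-joint arm with a two-finger parallel gripper is mounted at the origin on a cart in front of the work surface, level with it; the furniture and walls round the work are solid. World frame = base frame: x ahead of the robot, y to its left, z up, the work surface at z = 0. Lengths are in mm, angles in rad, forces in N, time in s.
With the tool pointing down it reaches from about 300 to 875 mm from the base axis. Payload 6.4 kg.
Tool frame: the origin (TCP) lies between the finger pads; the fingertips stand 25 mm ahead of it and the grasp point (between the pads) lies 6 mm ahead of it (manip.finger_overhang is the distance from the TCP to the fingertips, in mm); z points along the fingers, y is the line along which they close (so a half turn about z gives the same grasp; the last joint's range is limited). The gripper opens to 85 mm and grips with 20 to 120 N. Pads are 22 mm wide; open, the fingers measure 114 mm over their backs; the gripper's body (76 mm by 85 mm) begins 54 mm behind the grasp point. The pads swing forward as they close: fully open they stand 13 mm farther back than shut.
Start: joints at [-1.391, 0.181, 1.607, -0, 1.354, -0.206], TCP at [216.39, -532.745, 256.288] pointing down, gripper open.
Joint ranges: [-2.99, 2.99], [-0.89, 2.07], [0.3, 2.58], [-1.14, 4.28], [0, 2.63], [-3.12, 3.12]. Speed limits (rad/s): [2.57, 2.57, 3.01, 3.14, 3.14, 3.14].

### API

Orientations are given as a rotation vector (axis times angle).
In Python, from workcell import manip, eyes gives the robot as it stands.
- The arm moves only by the tool apply_moves, never from a script. Its argument "plan" is a list of rows, each a list of 3 entries, a list of its own where there are three numbers: the opening, from 0 (shut) to 1 (fully open), then the shift along the tool's x, y, z in mm, then the turn about the tool's z in rad. A call has 1 to 8 rows; each row shifts and turns the commanded pose from where the row before left it, along the tool's axes as they then stand; what a row does not reach is not made up. A row lasts 1/8 s, in which the tool goes at most 62.5 mm and 10.7 degrees, less where a joint would pass 70% of its speed; a pose out of reach is approached as far as the arm can. A call is refused whole if a number of a shift passes 62.5 or a number of a turn 0.188, either way. A call with a gripper value outside its range is refused whole. The fingers move at their own pace and stop on an object; "newtons" is the grip in N (left out, the last holds). Time passes only in rows, so rows that do not move let the fingers close. It gives the time, the measured TCP pose, the force, the opening and the grip force at its end, in the units of the state.
- manip.read_state(): the state, without advancing time (a new reading comes with each control period).
- eyes.snapshot(name): name is "side" or "top" or "wrist"; returns (picture, depth): 400x640x3 uint8, red, green, blue; 400x640 float32, mm along the optical axis (not along the pixel's ray), 0 where there is no reading.
- eyes.camera_model(name): a dict with "vfov" (degrees; the focal length in pixels is half the picture's height over the tangent of half this angle, whatever the lens; pixels are square), "cx", "cy" (the principal point, pixels), "extrinsics" (4x4, takes a point from camera to world coordinates); the wrist camera has in their place "tool_from_camera" (4x4, takes a point from camera to tool coordinates, whose origin is the TCP and whose axes are the flange's). Camera axes: x right, y up, looking along -z (the intrinsics and any distortion apply to the point x, -y, -z); pixel columns grow to the right and rows downward; lengths in mm; the calibration is good to about 2 mm. A picture is of the moment at which its call begins: read the wrist's pose just before it. camera_model takes no time and is no camera call.
- manip.job_done(): hands the job in; it is judged then, once.
The state is a dict: "time": time; "q": joint angles; "joint_velocities": joint speeds; "effort": joint torques, N m; "eef_pos": TCP position; "eef_rot": TCP orientation; "contact_force": force on the tool from outside, world axes, zero at the start; "ft_torque": the same for the moment, N m; "gripper_width": opening from 0.0 (shut) to 1.0 (fully open); "gripper_force": force on a finger pad.
Only numpy, scipy, OpenCV 4.12 (cv2) and the standard library are available. Lean on these libraries where they do the work, as an engineer would, in place of code of your own. Each camera call takes 0.05 s, during which the arm holds its last target. There are 200 camera calls.

## Working session

There is one attempt and no reset: what is moved stays moved. The work goes in short steps, Python scripts to look and compute and a tool call to move; the robot and the scene stay as the last step left them, time stands still between calls to the robot, and variables do not carry over. Pictures are saved under pics/ and viewed, at most 10 in all, crops included, and the job is handed in when it is done.

Besides the shell and the picture viewer there is one more tool, called after ">>>" by a JSON object that holds its "fn" and its "kwargs". apply_moves: Moves the arm, as the interface text tells. Its arguments: {"type":"object","properties":{"plan":{"type":"array"},"newtons":{"type":"number"}},"required":["plan"]}

```bash
mkdir -p pics; ls; python3 - <<'E'
from workcell import manip, eyes
import cv2, numpy as np
s=manip.read_state(); print(s)
for n in("top","side"):
    p,d=eyes.snapshot(n); cv2.imwrite(f"pics/{n}0.png",p[:,:,::-1]); np.savez(f"pics/{n}0.npz",p=p,d=d); print(n,eyes.camera_model(n))
print(eyes.camera_model("wrist"),manip.finger_overhang)
E
```

```text
pics
{'time': 0.0, 'q': array([-1.39129443e+00,  1.81569319e-01,  1.60799826e+00, -1.46553808e-05,
        1.35378283e+00, -2.06299369e-01]), 'joint_velocities': array([-4.69482068e-04,  5.41995909e-04, -6.31327330e-04,  6.56299254e-04,
       -3.12860547e-05,  6.65722263e-04]), 'effort': array([-1.48017993e-03, -4.44874191e+01, -3.51335120e+01, -5.83077217e-04,
        8.92473880e-03, -5.44016970e-06]), 'eef_pos': array([ 216.29435467, -532.22567266,  255.37291894]), 'eef_rot': array([-3.08159718e+00, -6.01931733e-01, -1.45113994e-05]), 'contact_force': array([-0.03525795, -0.54948759,  0.2959618 ]), 'ft_torque': array([ 0.00244287, -0.05189025, -0.00427311]), 'gripper_force': 0.0, 'gripper_width': 1.0025360194471558}
top {'vfov': 43.187718724410885, 'cx': 326.6278364806838, 'cy': 195.82606125642354, 'extrinsics': array([[-9.02196181e-03,  9.88685431e-01, -1.49732173e-01,
         3.18370729e+02],
       [-9.99857588e-01, -1.10550086e-02, -1.27510938e-02,
        -2.83645495e+01],
       [-1.42621112e-02,  1.49595809e-01,  9.88644368e-01,
         1.72435699e+03],
       [ 0.0000000
[... 256 characters left out ...]
    [-2.35692625e-01, -4.87963803e-01,  8.40440547e-01,
         1.01334128e+03],
       [ 4.82419140e-03,  8.64205992e-01,  5.03115027e-01,
         7.30543242e+02],
       [ 0.00000000e+00,  0.00000000e+00,  0.00000000e+00,
         1.00000000e+00]])}
{'vfov': 66.45488636937777, 'cx': 314.44997615930254, 'cy': 202.23769840530713, 'tool_from_camera': array([[ 2.52109115e-04,  9.59748441e-01,  2.80860939e-01,
         7.13311803e+01],
       [ 9.99999916e-01, -1.51180346e-04, -3.81021274e-04,
        -1.83129169e-01],
       [-3.23223920e-04,  2.80861011e-01, -9.59748398e-01,
        -1.17400041e+02],
       [ 0.00000000e+00,  0.00000000e+00,  0.00000000e+00,
         1.00000000e+00]])} 25.0
```

View pics/top0.png

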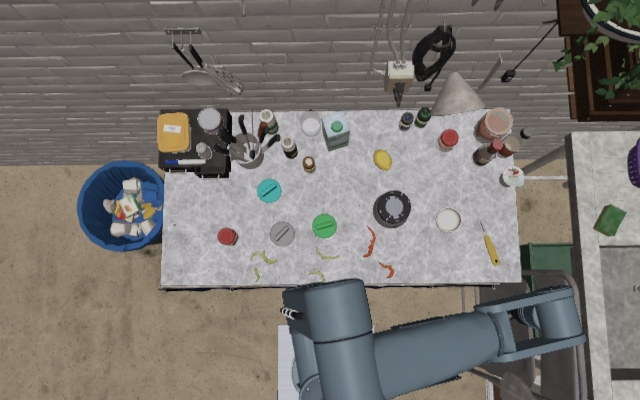

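View pics/side0.png

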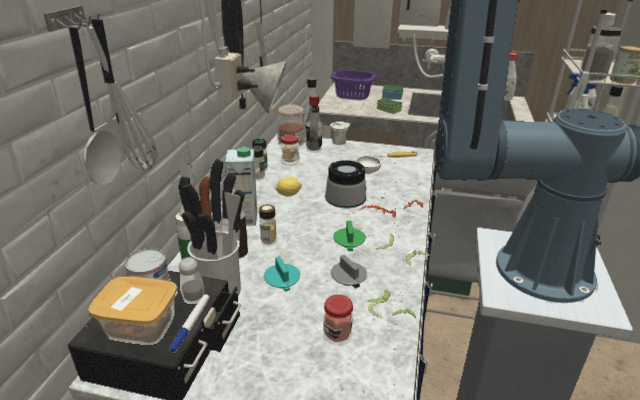

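Top view: grey lid at (282,234), grinder at (392,209), green look-alike at (324,226), turquoise one at (269,190), red jar at (228,237), bowl at (448,220). The side view agrees with this.

```bash
cat > h.py <<'E'
import numpy as np, cv2
from scipy.spatial.transform import Rotation as R
from workcell import manip, eyes
def ray(name,u,v,T=None):
    m=eyes.camera_model(name); f=200/np.tan(np.radians(m["vfov"]/2))
    T=m["extrinsics"] if T is None else T
    u=np.asarray(u,float);v=np.asarray(v,float)
    d=np.stack([(u-m["cx"])/f,-(v-m["cy"])/f,-np.ones_like(u)],-1)
    return T[:3,3],d@T[:3,:3].T
def onplane(name,u,v,z,T=None):
    o,d=ray(name,u,v,T); return o+d*((z-o[2])/d[...,2])[...,None]
def tool(s):
    T=np.eye(4);T[:3,:3]=R.from_rotvec(s["eef_rot"]).as_matrix();T[:3,3]=s["eef_pos"];return T
def wristT(s): return tool(s)@eyes.camera_model("wrist")["tool_from_camera"]
def yaw(s): x=tool(s)[:3,0]; return np.arctan2(x[1],x[0])
def wsnap(tag):
    s=manip.read_state(); p,d=eyes.snapshot("wrist"); T=wristT(s)
    cv2.imwrite(f"pics/{tag}.png",p[:,:,::-1]); np.savez(f"pics/{tag}.npz",p=p,d=d,T=T); return s,p,d,T
def world(name,d,T=None):
    v,u=np.mgrid[:400,:640]; o,r=ray(name,u,v,T); return o+r*d[...,None]
E
python3 - <<'E'
from h import *
for n,u,v,z in [("lid",282,234,22),("grinder",392,209,100),("red",228,237,85),("bowl",448,220,40),("green",324,226,22),("turq",269,190,22),("jar",309,161,105)]:
    print(n,onplane("top",u,v,z).round())
print(yaw(manip.read_state()))
E
```

```text
lid [448. 145.  22.]
grinder [ 519. -218.  100.]
red [435. 315.  85.]
bowl [ 487. -411.   40.]
green [473.   3.  22.]
turq [599. 190.  22.]
jar [680.  49. 105.]
0.38581736552472917
```

>>> {"fn": "apply_moves", "kwargs": {"plan": [[1, [50, -22, -2], 0], [1, [50, -22, -2], 0], [1, [50, -22, 0], 0], [1, [50, -22, 0], 0], [1, [50, -22, 0], 0], [1, [50, -22, 0], 0], [1, [50, -22, 0], 0], [1, [50, -22, 0], 0]]}}

```text
time: 1.1
eef_pos: [521.7, -217.6, 260.0]
eef_rot: [-3.083, -0.602, 0.001]
contact_force: [-0.4, -1.0, -0.7]
gripper_width: 1.005
gripper_force: 0.0
```

>>> {"fn": "apply_moves", "kwargs": {"plan": [[1, [0, 0, 0], 0], [1, [0, 0, 0], 0], [1, [0, 0, 0], 0]]}}

```text
time: 1.48
eef_pos: [520.0, -220.1, 260.0]
eef_rot: [-3.084, -0.6, 0.001]
contact_force: [-1.1, -0.6, 0.8]
gripper_width: 0.994
gripper_force: 0.0
```

```bash
python3 - <<'E'
from h import *
s,p,d,T=wsnap("g1"); print(s["eef_pos"],yaw(s),s["time"],s["contact_force"]); W=world("wrist",d,T)
m=(abs(W[...,2]-100)<4); print(m.sum())
z=W[...,2][(d>0)]; print(np.histogram(z,bins=range(-10,140,10)))
E
```

```text
[ 519.98650707 -220.05963839  260.04818309] 0.38426751736083137 1.475 [-1.0627441  -0.60657207  0.77299457]
6633
(array([93926, 66842,  4387,  6791,  2413,  1896,  2340,  1240,   529,
        4256,  5301,  2624,     0,     0]), array([-10,   0,  10,  20,  30,  40,  50,  60,  70,  80,  90, 100, 110,
       120, 130]))
```

View pics/g1.png

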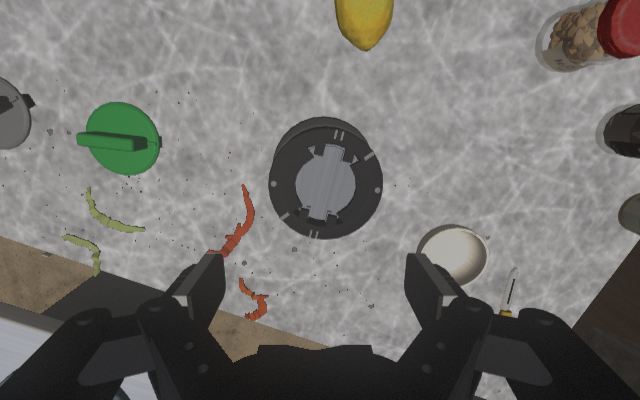

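The wrist view shows the grinder mouth at about (326,184), entry ticks at (339,134) and (314,234), bars at (370,155) and (284,216), and studs at (378,189) and (273,183).

```bash
python3 - <<'E'
from h import *
z=np.load("pics/g1.npz");p,d,T=z["p"],z["d"],z["T"]
g=cv2.cvtColor(p,cv2.COLOR_RGB2GRAY)
v,u=np.mgrid[:400,:640]
m=((g>95)&(np.hypot(u-326,v-184)<62)).astype(np.uint8)
n,l,st,c=cv2.connectedComponentsWithStats(m)
for i in range(1,n):
    if st[i,4]>4: 
        w=onplane("wrist",*c[i],101,T); print(c[i].round(1),st[i,4],w.round(1))
W=world("wrist",d,T); print([np.median(W[y-3:y+4,x-3:x+4,2]) for x,y in[(326,184),(355,150),(300,215)]])
crop=cv2.resize(p[105:255,250:400,::-1],None,fx=4,fy=4,interpolation=cv2.INTER_CUBIC); cv2.imwrite("pics/gc.png",crop)
# grey values along the rim
E
```

```text
[335.5 134. ] 20 [ 576.3 -217.2  101. ]
[341.8 135.9] 19 [ 576.9 -223.   101. ]
[333.1 208. ] 1598 [ 512.4 -242.1  101. ]
[325.3 182.6] 3134 [ 532.3 -225.8  101. ]
[354.4 159.4] 21 [ 562.1 -242.   101. ]
[273.1 183.5] 24 [ 513.4 -181.2  101. ]
[377.1 189.9] 22 [ 544.  -273.2  101. ]
[np.float64(88.66101102085929), np.float64(99.89334768301973), np.float64(99.53673598770177)]
```

View pics/gc.png

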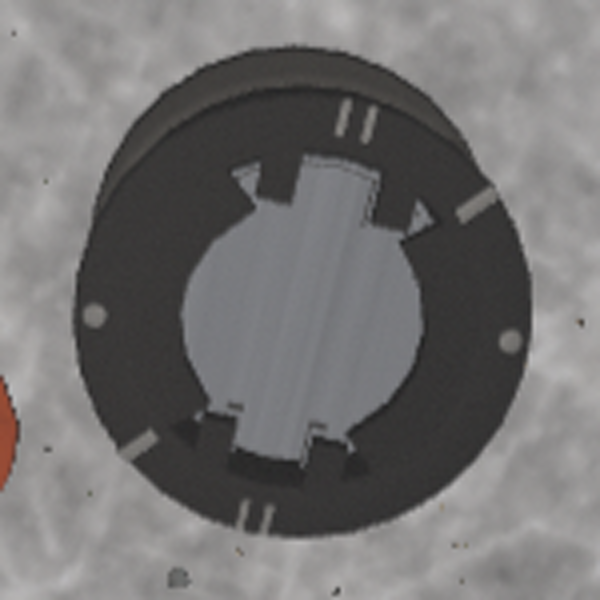

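```bash
python3 - <<'E'
from h import *
T=np.load("pics/g1.npz")["T"]
P={}
for k,a in dict(tick=[(356.5,121.5),(255,518)],bar=[(476,205),(139,444)],stud=[(510,341),(95,315)]).items():
    a=np.array(a,float); w=onplane("wrist",250+(a[:,0]+.5)/4-.5,105+(a[:,1]+.5)/4-.5,101,T); e=w[0]-w[1]
    y=np.degrees(np.arctan2(e[1],e[0])); print(k,w.mean(0).round(1),np.linalg.norm(e)/2,y, np.radians(y))
E
```

```text
tick [ 528.6 -227.5  101. ] 48.550233798138024 8.583640156978122 0.14981278254567115
bar [ 528.8 -227.2  101. ] 48.16525011607837 -31.71006064362975 -0.5534449642384114
stud [ 528.8 -227.3  101. ] 48.34958165888591 -71.6471686636355 -1.2504789929121451
```

>>> {"fn": "apply_moves", "kwargs": {"plan": [[1, [9, -46, 0], 0], [1, [9, -46, 0], 0], [1, [9, -46, 0], 0], [1, [9, -46, 0], 0], [1, [9, -46, 0], 0], [1, [9, -46, 0], 0], [1, [9, -46, 0], 0], [1, [9, -46, 0], 0]]}}

```text
time: 2.52
eef_pos: [448.8, 149.2, 260.6]
eef_rot: [3.084, 0.599, 0.001]
contact_force: [0.4, 2.1, 0.5]
gripper_width: 0.997
gripper_force: 0.0
```

>>> {"fn": "apply_moves", "kwargs": {"plan": [[1, [0, 0, 3], -0.18], [1, [0, 0, 3], -0.18], [1, [0, 0, 3], -0.18], [1, [0, 0, 3], -0.18], [1, [0, 0, 3], -0.18], [1, [0, 0, 3], -0.18], [1, [0, 0, 3], -0.18], [1, [0, 0, 3], -0.18]]}}

```text
time: 3.52
eef_pos: [449.2, 147.8, 236.3]
eef_rot: [1.916, 2.489, 0.0]
contact_force: [0.8, 0.1, 0.8]
gripper_width: 1.003
gripper_force: 0.0
```

>>> {"fn": "apply_moves", "kwargs": {"plan": [[1, [0, 0, 0], -0.18], [1, [0, 0, 0], -0.16], [1, [0, 0, 0], 0], [1, [0, 0, 0], 0], [1, [0, 0, 0], 0]]}}

```text
time: 4.15
eef_pos: [449.0, 148.6, 236.3]
eef_rot: [1.476, 2.773, 0.0]
contact_force: [-0.1, 0.4, 0.6]
gripper_width: 1.004
gripper_force: 0.0
```

```bash
python3 - <<'E'
from h import *
s,p,d,T=wsnap("l1"); print(s["eef_pos"],yaw(s),s["time"],s["q"])
W=world("wrist",d,T)
hsv=cv2.cvtColor(p,cv2.COLOR_RGB2HSV)
Z=W[...,2]
top=((Z>46)&(Z<58)&(hsv[...,1]<60)&(np.hypot(W[...,0]-448,W[...,1]-145)<50)).astype(np.uint8)
n,l,st,c=cv2.connectedComponentsWithStats(top); i=1+np.argmax(st[1:,4]); print(st[i],c[i])
cn=max(cv2.findContours((l==i).astype(np.uint8),0,1)[0],key=cv2.contourArea)[:,0].astype(float)
w=onplane("wrist",cn[:,0],cn[:,1],52,T); r=cv2.minAreaRect(w[:,:2].astype(np.float32)); print("fin",r, np.median(Z[l==i]))
disc=((Z>16)&(Z<28)&(hsv[...,1]<60)&(np.hypot(W[...,0]-448,W[...,1]-145)<60))
print("disc",cv2.minEnclosingCircle(W[disc][:,:2].astype(np.float32)))
E
```

```text
[449.02152148 148.64270872 236.33558879] 2.1636300908552766 4.15 [ 6.80011936e-02 -3.26268002e-02  1.87658675e+00 -3.99487471e-05
  1.29756129e+00 -5.24821793e-01]
[302 161  24  57 768] [313.35807292 188.92708333]
fin ((450.3513488769531, 145.0460205078125), (13.904736518859863, 59.51599884033203), 45.61503601074219) 51.65305861354764
disc ((450.79571533203125, 144.47738647460938), 41.85862350463867)
```

View pics/l1.png

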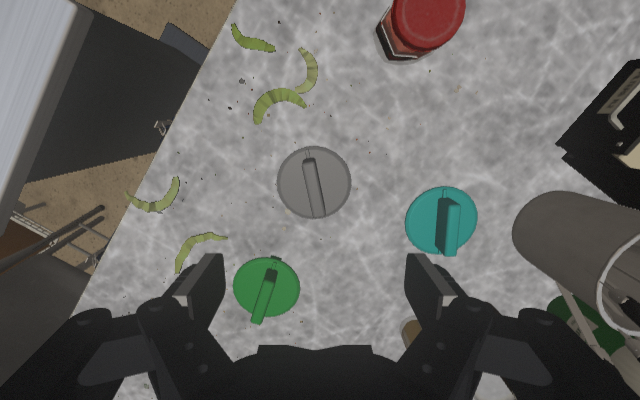

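The grey lid's fin runs from (308,160) to (320,215); the lookalikes and red jar are well clear. The grasp pose is TCP (450.4,145), yaw 2.367.

>>> {"fn": "apply_moves", "kwargs": {"plan": [[0.6, [0, 0, 0], -0.1], [0.6, [0, 0, 0], -0.103], [0.6, [-3.5, -1.6, 35], 0], [0.6, [0, 0, 45], 0], [0.6, [0, 0, 45], 0], [0.6, [0, 0, 30], 0], [0.6, [0, 0, 0], 0], [0.6, [0, 0, 0], 0]], "newtons": 50}}

```text
time: 5.2
eef_pos: [451.3, 145.4, 82.4]
eef_rot: [1.184, 2.909, 0.001]
contact_force: [-0.6, -1.1, 0.1]
gripper_width: 0.6
gripper_force: 0.0
```

```bash
python3 - <<'E'
from h import *
s,p,d,T=wsnap("l2"); print(s["eef_pos"],yaw(s),s["time"],s["gripper_width"])
E
```

```text
[451.30665638 145.40093955  82.44201603] 2.368577528248066 5.2 0.5997541051008544
```

View pics/l2.png

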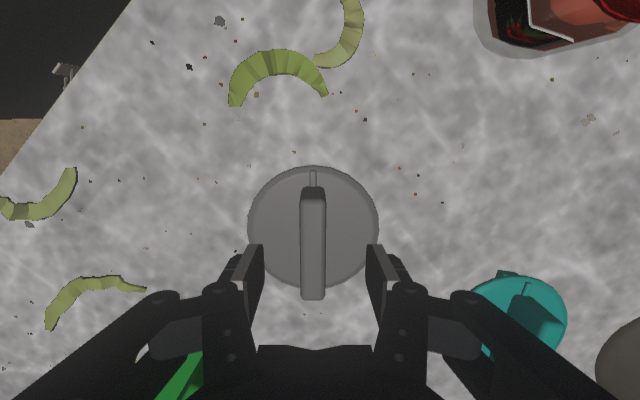

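The fin is centred between the pads (fin at u≈313, pads at 263 and 367) and aligned, so I'll descend and grip.

>>> {"fn": "apply_moves", "kwargs": {"plan": [[0.6, [-0.5, 0, 16], 0], [0.6, [-0.5, 0, 15], 0], [0.6, [0, 0, 0], 0], [0.1, [0, 0, 0], 0], [0.0, [0, 0, 0], 0], [0.0, [0, 0, 0], 0], [0.0, [0, 0, 0], 0], [0.0, [0, 0, 0], 0]], "newtons": 50}}

```text
time: 6.25
eef_pos: [451.5, 144.6, 50.7]
eef_rot: [1.184, 2.909, 0.0]
contact_force: [0.4, -0.3, 3.0]
gripper_width: 0.156
gripper_force: 49.4
```

>>> {"fn": "apply_moves", "kwargs": {"plan": [[0, [0, 0, -20], 0], [0, [0, 0, -40], 0], [0, [0, 0, -40], 0], [0, [0, 0, -40], 0], [0, [0, 0, 0], 0.18], [0, [0, 0, 0], 0.185], [0, [0, 0, 0], 0.185], [0, [0, 0, 0], 0.185]]}}

```text
time: 7.25
eef_pos: [450.7, 144.6, 190.0]
eef_rot: [-2.157, -2.283, 0.001]
contact_force: [-0.8, -0.5, -0.6]
gripper_width: 0.15
gripper_force: 49.0
```

>>> {"fn": "apply_moves", "kwargs": {"plan": [[0, [0, 0, 0], 0.185], [0, [0, 0, 0], 0.185], [0, [0, 0, 0], 0.185], [0, [0, 0, 0], 0.185], [0, [0, 0, 0], 0.185], [0, [0, 0, 0], 0.185], [0, [0, 0, 0], 0.185], [0, [0, 0, 0], 0.18]]}}

```text
time: 8.25
eef_pos: [450.7, 144.6, 189.9]
eef_rot: [-3.132, -0.24, 0.002]
contact_force: [0.8, 0.4, -0.5]
gripper_width: 0.156
gripper_force: 49.0
```

>>> {"fn": "apply_moves", "kwargs": {"plan": [[0, [2, 35, 0], 0], [0, [2, 45, 0], 0], [0, [2, 45, 0], 0], [0, [2, 45, 0], 0], [0, [2, 45, 0], 0], [0, [2, 45, 0], 0], [0, [2, 45, 0], 0], [0, [2, 35, 0], 0]]}}

```text
time: 9.25
eef_pos: [520.5, -190.3, 189.9]
eef_rot: [-3.131, -0.248, 0.001]
contact_force: [1.0, 0.7, -0.7]
gripper_width: 0.152
gripper_force: 49.1
```

```bash
python3 - <<'E'
from h import *
s,p,d,T=wsnap("g2"); print(s["eef_pos"],yaw(s),s["time"],s["gripper_width"],s["gripper_force"],s["contact_force"],s["q"])
E
```

```text
[ 520.50188961 -190.26775068  189.87990158] 0.15783678524068231 9.25 0.15190135161982538 49.09741401672363 [ 1.00431167  0.66430372 -0.72147065] [-5.64664704e-01  2.04165065e-01  1.72100180e+00  1.96116787e-05
  1.21705906e+00  8.48288139e-01]
```

View pics/g2.png

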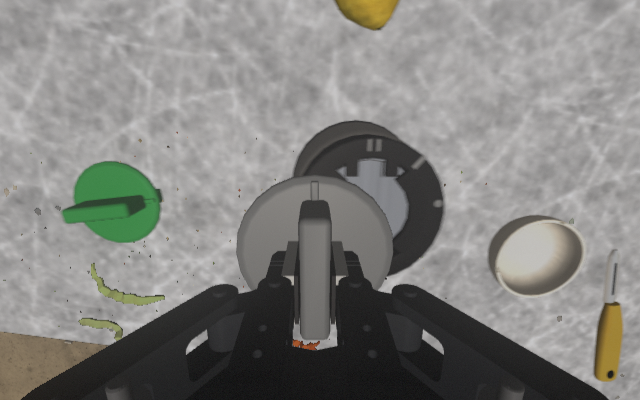

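Lid is held square: its disc centre is at about (314,250) and its front notch at (314,190). Grinder ticks show at (374,145), the bar at (420,161) and a stud at (437,203).

```bash
python3 - <<'E'
from h import *
from scipy.optimize import least_squares
z=np.load("pics/g2.npz");p,d,T=z["p"],z["d"],z["T"]
g=cv2.cvtColor(p,cv2.COLOR_RGB2GRAY).astype(float)
W=world("wrist",d,T); Z=W[...,2]
v,u=np.mgrid[:400,:640]
# marks: bright blobs on the dark collar
for n,(x,y) in dict(tick=(374,145),bar=(420,161),stud=(437,203)).items():
    w=(g-65).clip(0)*(np.hypot(u-x,v-y)<11)*(g>75)*(abs(Z-101)<4)
    for _ in range(1): cu,cv_=(w*u).sum()/w.sum(),(w*v).sum()/w.sum()
    print(n,cu,cv_,(w>0).sum(),onplane("wrist",cu,cv_,101,T).round(1))
    globals()[n]=onplane("wrist",cu,cv_,101,T)
def f(a):
    r=[]
    for ang,m in((0,tick),(-.7,bar),(-1.4,stud)): r+=list(a[:2]+48.3*np.array([np.cos(a[2]+ang),np.sin(a[2]+ang)])-m[:2])
    return r
o=least_squares(f,[528,-227,.15]); print("grinder",o.x,o.fun.round(2))
zd=T0z=manip.read_state()["eef_pos"][2]-50.7+22
dm=(abs(Z-zd)<4)&(np.hypot(u-314,v-250)<100)
cn=max(cv2.findContours(dm.astype(np.uint8),0,1)[0],key=cv2.contourArea)[:,0].astype(float)
w=onplane("wrist",cn[:,0],cn[:,1],zd,T)
b=w[(cn[:,1]<265)]
c=least_squares(lambda a:np.hypot(b[:,0]-a[0],b[:,1]-a[1])-42,[520,-190],loss="soft_l1"); print("lid",c.x,abs(c.fun).mean(),len(b),np.median(Z[dm]),zd)
# fin top
ft=(abs(Z-zd-30)<4)&(abs(u-314)<25)&(v>200)&(v<345)
k=max(cv2.findContours(ft.astype(np.uint8),0,1)[0],key=cv2.contourArea)[:,0].astype(float)
q=onplane("wrist",k[:,0],k[:,1],zd+30,T); print("fin",cv2.minAreaRect(q[:,:2].astype(np.float32)))
E
```

```text
tick 373.7882120079173 144.64372113481417 144 [ 577.  -221.2  101. ]
bar 418.0762381747357 162.58486366165832 89 [ 570.  -253.4  101. ]
stud 437.85331516802904 203.11307901907358 60 [ 544.3 -274.4  101. ]
grinder [ 5.29071334e+02 -2.28341515e+02  1.48835568e-01] [-0.18  0.04  0.23 -0.22 -0.06  0.19]
lid [ 517.8337334  -190.51366084] 9.318739040389145 433 160.88764570198208 161.5302361313279
fin ((522.5953979492188, -189.63401794433594), (59.05276107788086, 20.214426040649414), 9.06568717956543)
```

```bash
python3 - <<'E'
from h import *
from scipy.optimize import least_squares
z=np.load("pics/g2.npz");p,d,T=z["p"],z["d"],z["T"]
W=world("wrist",d,T); Z=W[...,2]; v,u=np.mgrid[:400,:640]
zd=161.5
dm=((abs(Z-161)<5)&(np.hypot(u-314,v-250)<85)&(v<268)).astype(np.uint8)
b=[]
for r in range(180,266,2):   # outermost disc pixels of each row
    x=np.flatnonzero(dm[r])
    if len(x)>8: b+=[(x[0]-.5,r),(x[-1]+.5,r)]
for c in range(275,356,3):
    y=np.flatnonzero(dm[:,c]); b.append((c,y[0]-.5))
b=np.array(b); w=onplane("wrist",b[:,0],b[:,1],zd,T)
for _ in range(2):
    c=least_squares(lambda a:np.hypot(w[:,0]-a[0],w[:,1]-a[1])-a[2],[520,-190,42],loss="soft_l1",f_scale=.5); print("lid",c.x,np.abs(c.fun).mean(),len(w)); w=w[abs(c.fun)<1]
g=cv2.cvtColor(p,cv2.COLOR_RGB2GRAY)
for r in(215,225,235,300,310,320): # fin top edges
    x=np.flatnonzero((abs(Z[r]-191)<3)&(abs(u[r]-314)<25)); print(r,x[:1],x[-1:])
col=np.flatnonzero((abs(Z[:,314]-191)<3)); print(col[0],col[-1], onplane("wrist",[314,314],[col[0]-.5,col[-1]+.5],191.5,T))
E
```

```text
lid [ 522.3387668  -189.81832457   40.79178567] 0.1350716054929127 113
lid [ 522.3387668  -189.81832457   40.79178567] 0.1350716054929127 113
215 [] []
225 [298] [331]
235 [299] [330]
300 [300] [329]
310 [300] [329]
320 [300] [329]
217 339 [[ 551.53560856 -185.02897112  191.5       ]
 [ 493.13969625 -194.31351347  191.5       ]]
```

>>> {"fn": "apply_moves", "kwargs": {"plan": [[0, [0.5, 20, 0], 0.009], [0, [0.5, 19.1, 0], 0], [0, [0, 0, 15], 0], [0, [0, 0, 17], 0], [0, [0, 0, 0], 0], [0, [0, 0, 0], 0]]}}

```text
time: 10.05
eef_pos: [527.6, -226.4, 158.0]
eef_rot: [-3.132, -0.236, 0.001]
contact_force: [0.8, -0.4, -0.6]
gripper_width: 0.156
gripper_force: 49.2
```

```bash
python3 - <<'E'
from h import *
s,p,d,T=wsnap("g3"); print(s["eef_pos"],yaw(s),s["time"],s["gripper_width"],s["gripper_force"],s["contact_force"])
cv2.imwrite("pics/g3c.png",cv2.resize(p[120:340,180:450,::-1],None,fx=2.7,fy=2.7,interpolation=cv2.INTER_CUBIC))
E
```

```text
[ 527.61393791 -226.43653088  158.04141638] 0.1505634540947302 10.05 0.15578380293230537 49.16201591491699 [ 0.79041116 -0.44062674 -0.63841451]
```

View pics/g3c.png

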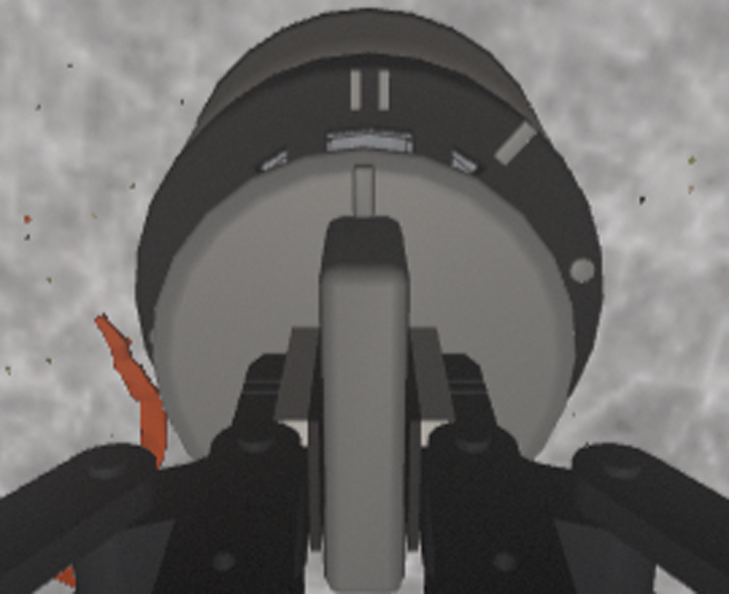

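Ticks are centred at crop u≈370 and the lid notch at 364.5, so a small sideways correction along tool +y is left. I'll measure it.

```bash
cat > m.py <<'E'
from h import *
from scipy.optimize import least_squares
import sys
def rel(fn,zt):
    z=np.load(fn);p,d,T=z["p"],z["d"],z["T"]; g=cv2.cvtColor(p,cv2.COLOR_RGB2GRAY).astype(float)
    Z=world("wrist",d,T)[...,2]; v,u=np.mgrid[:400,:640]; M=[]
    for x,y in((317,153),(371,173),(395,220)):
        w=(g-65).clip(0)*(np.hypot(u-x,v-y)<9)*(g>80)
        M.append(onplane("wrist",(w*u).sum()/w.sum(),(w*v).sum()/w.sum(),101,T))
    f=lambda a:np.ravel([a[:2]+48.3*np.array([np.cos(a[2]+q),np.sin(a[2]+q)])-m[:2] for q,m in zip((0,-.7,-1.4),M)])
    o=least_squares(f,[528,-227,.15]); print("grinder",o.x.round(3),o.fun.round(2))
    zd=zt-50.7+22; dm=((abs(Z-zd)<4)&(np.hypot(u-315,v-250)<90))
    b=[]
    for r in range(190,270,2):
        x=np.flatnonzero(dm[r])
        if len(x)>8: b+=[(x[0]-.5,r),(x[-1]+.5,r)]
    for c in range(275,356,3):
        y=np.flatnonzero(dm[:,c])
        if len(y): b.append((c,y[0]-.5))
    b=np.array(b); w=onplane("wrist",b[:,0],b[:,1],zd,T)
    c=least_squares(lambda a:np.hypot(w[:,0]-a[0],w[:,1]-a[1])-a[2],[528,-227,42],loss="soft_l1",f_scale=.5); print("lid",c.x,np.median(np.abs(c.fun)),len(w))
    e=o.x[:2]-c.x[:2]; y=.1506; print("dx dy",e@[np.cos(y),np.sin(y)],e@[np.sin(y),-np.cos(y)])
rel(sys.argv[1],float(sys.argv[2]))
E
python3 m.py pics/g3.npz 158
```

```text
grinder [ 5.28786e+02 -2.27813e+02  1.56000e-01] [-0.14 -0.13 -0.05 -0.18  0.19  0.31]
lid [ 529.16500751 -226.02607339   40.92451035] 0.13212215424297824 107
dx dy -0.6429112419227128 1.709968931272371
```

>>> {"fn": "apply_moves", "kwargs": {"plan": [[0, [-0.5, 1.6, 0], 0], [0, [0, 0, 0], 0], [0, [0, 0, 4], 0], [0, [0, 0, 3], 0], [0, [0, 0, 3], 0], [0, [0, 0, 2], 0], [0, [0, 0, 0], 0]]}}

```text
time: 10.98
eef_pos: [527.3, -228.6, 146.0]
eef_rot: [-3.132, -0.235, 0.001]
contact_force: [0.6, 0.7, -0.3]
gripper_width: 0.157
gripper_force: 49.2
```

>>> {"fn": "apply_moves", "kwargs": {"plan": [[0, [0, 0, 2], 0], [0, [0, 0, 2], 0], [0, [0, 0, 2], 0], [0, [0, 0, 0], 0]]}}

```text
time: 11.48
eef_pos: [527.7, -228.6, 140.2]
eef_rot: [-3.133, -0.235, -0.001]
contact_force: [2.4, 0.6, -1.5]
gripper_width: 0.151
gripper_force: 49.0
```

>>> {"fn": "apply_moves", "kwargs": {"plan": [[0, [0, 0, 2], 0], [0, [0, 0, 2], 0], [0, [0, 0, 1], 0], [0, [0, 0, 0], 0], [0, [0, 0, 0], 0]]}}

```text
time: 12.1
eef_pos: [527.7, -228.8, 135.6]
eef_rot: [3.133, 0.235, 0.001]
contact_force: [2.7, 0.1, 2.1]
gripper_width: 0.151
gripper_force: 49.6
```

>>> {"fn": "apply_moves", "kwargs": {"plan": [[0, [0.7, 0, 0.6], 0], [0, [0, 0, 0.4], 0], [0, [0, 0, 0], 0], [0, [0, 0, 0], 0]]}}

```text
time: 12.6
eef_pos: [528.0, -228.7, 134.3]
eef_rot: [3.133, 0.235, -0.001]
contact_force: [0.6, 0.5, 3.2]
gripper_width: 0.154
gripper_force: 49.7
```

```bash
python3 - <<'E'
from h import *
s,p,d,T=wsnap("g4"); print(s["eef_pos"],yaw(s),s["time"],s["contact_force"],s["ft_torque"])
Z=world("wrist",d,T)[...,2]; 
h=Z[180:215,280:300]; print(np.median(h))
for r,c in((150,317),(165,290),(185,270)): print(Z[r-3:r+4,c-3:c+4].mean())
g=cv2.cvtColor(p,cv2.COLOR_RGB2GRAY); print([int(x) for x in g[140:230,317]])
cv2.imwrite("pics/g4c.png",cv2.resize(p[120:340,180:450,::-1],None,fx=2.7,fy=2.7,interpolation=cv2.INTER_CUBIC))
E
```

```text
[ 527.95258891 -228.69436901  134.26239267] 0.1497879462930294 12.6 [0.57842675 0.50914719 3.22217241] [-0.04394295 -0.09893923 -0.01421167]
105.28354805449482
98.8271674014651
99.62188706264465
100.57493372200243
[79, 82, 80, 60, 43, 41, 41, 41, 45, 45, 67, 107, 137, 136, 136, 136, 136, 136, 136, 137, 136, 136, 136, 135, 135, 136, 131, 104, 57, 57, 57, 57, 58, 55, 56, 74, 91, 102, 102, 103, 96, 75, 94, 110, 111, 111, 110, 111, 111, 109, 109, 109, 108, 108, 108, 109, 109, 108, 108, 101, 73, 54, 57, 55, 55, 54, 53, 53, 54, 53, 55, 54, 55, 53, 54, 54, 54, 57, 67, 75, 85, 93, 97, 103, 111, 116, 122, 123, 123, 123]
```

View pics/g4c.png

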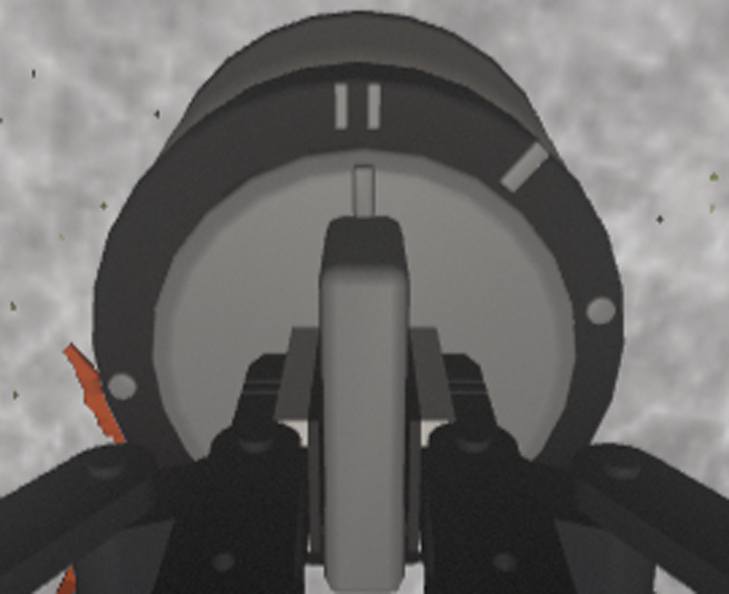

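The lid is down in the collar; ticks sit at crop u≈357.5 and the notch at 364.5, so the offset is slightly the other way. I'll compute it from the tick, bar and both studs.

```bash
python3 - <<'E'
from h import *
from scipy.optimize import least_squares
z=np.load("pics/g4.npz");T=z["T"]
pts=np.array([(357.5,106.5),(525,167),(600,311),(121.5,385.5)]); 
M=onplane("wrist",180+(pts[:,0]+.5)/2.7-.5,120+(pts[:,1]+.5)/2.7-.5,101,T)
q=np.array([0,-.7,-1.4,np.pi-1.4])
f=lambda a:np.ravel([a[:2]+48.3*np.array([np.cos(a[2]+k),np.sin(a[2]+k)])-m[:2] for k,m in zip(q,M)])
o=least_squares(f,[528,-227,.15]); print(o.x,o.fun.round(2))
e=o.x[:2]-np.array([527.95,-228.69]); y=.15; print("grinder-TCP in tool",e@[np.cos(y),np.sin(y)],e@[np.sin(y),-np.cos(y)])
print([ (round(float(a),2)) for a in manip.read_state()["contact_force"]])
E
```

```text
[ 5.28843662e+02 -2.27207526e+02  1.47531455e-01] [ 0.03 -0.04 -0.13  0.1   0.04  0.05  0.06 -0.11]
grinder-TCP in tool 1.1051649103506682 -1.3322798257282944
[0.62, 0.22, 2.89]
```

>>> {"fn": "apply_moves", "kwargs": {"plan": [[0, [0, -1.2, 0.2], 0], [0, [0, 0, 0], 0], [0, [0, -0.1, 0], 0.1], [0, [0, -0.1, 0], 0.1], [0, [0, -0.1, 0], 0.1], [0, [0, -0.1, 0], 0.1], [0, [0, 0, 0], 0], [0, [0, 0, 0], 0]], "newtons": 70}}

```text
time: 13.65
eef_pos: [528.0, -227.1, 134.1]
eef_rot: [3.117, -0.389, 0.0]
contact_force: [-0.2, -1.8, 1.9]
gripper_width: 0.145
gripper_force: 72.1
```

```bash
python3 - <<'E'
from h import *
s,p,d,T=wsnap("g5"); print(s["eef_pos"],yaw(s),s["time"],s["contact_force"],s["ft_torque"],np.median(world("wrist",d,T)[180:215,280:300,2]))
E
```

```text
[ 527.96440761 -227.11239759  134.13011161] -0.24822458168698855 13.65 [-0.19124857 -1.80718409  1.94230332] [-0.32544955 -0.1306262   0.088612  ] 105.10653131118117
```

>>> {"fn": "apply_moves", "kwargs": {"plan": [[0, [0, -0.1, 0], 0.1], [0, [0, -0.1, 0], 0.1], [0, [0, -0.1, 0], 0.08], [0, [0, 0, 0], 0.05], [0, [0, 0, 0], 0], [0, [0, 0, 0], 0]]}}

```text
time: 14.45
eef_pos: [528.0, -226.8, 134.1]
eef_rot: [3.011, -0.896, 0.0]
contact_force: [1.6, -1.9, 2.7]
gripper_width: 0.149
gripper_force: 72.2
```

```bash
python3 - <<'E'
from h import *
s,p,d,T=wsnap("g6"); print(s["eef_pos"],yaw(s),s["time"],s["contact_force"],s["ft_torque"],np.median(world("wrist",d,T)[180:215,280:300,2]),s["gripper_force"])
cv2.imwrite("pics/g6c.png",cv2.resize(p[120:340,180:450,::-1],None,fx=2.7,fy=2.7,interpolation=cv2.INTER_CUBIC))
E
```

```text
[ 528.02130867 -226.80942192  134.10584233] -0.5787093885138249 14.45 [ 1.5560462  -1.86477704  2.68743698] [-0.38409359 -0.04652098  0.17677544] 105.05505930193429 72.19416618347168
```

View pics/g6c.png

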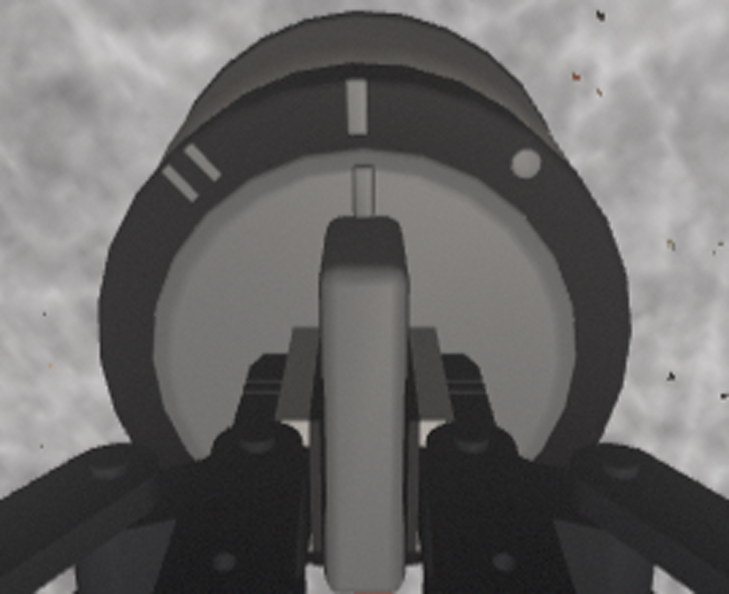

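The fin points just past the bar (bar at crop u≈356, notch at 364). That is about 0.73 rad, which allows for the dog play. I'll add a hair more, let it settle and hand in.

>>> {"fn": "apply_moves", "kwargs": {"plan": [[0, [0, 0, 0], 0.015], [0, [0, 0, 0], 0], [0, [0, 0, 0], 0], [0, [0, 0, 0], 0]]}}

```text
time: 15.0
eef_pos: [528.1, -226.8, 134.1]
eef_rot: [3.004, -0.921, 0.0]
contact_force: [-0.3, -1.3, 2.3]
gripper_width: 0.152
gripper_force: 72.2
```

```bash
python3 - <<'E'
from h import *
s=manip.read_state(); print(s["eef_pos"],yaw(s),s["contact_force"],s["ft_torque"],s["gripper_force"])
if yaw(s)>-.63: print(manip.job_done())
E
```

```text
[ 528.05207552 -226.79145272  134.10252824] -0.595066067560156 [-0.28073039 -1.32531583  2.27582422] [-0.34087471 -0.09051225  0.18489543] 72.16246962547302
the job is handed in; nothing more can be done
None
```

The lid is pressed in and twisted clockwise to the halfway bar (about 0.74 rad by arm yaw, well short of the 1.05 lock click), still gripped and held there; the job was handed in at about 15 s, result not reported back.

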